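# Thread the guide rod through three loose guide blocks

## Task

Take the guide rod out of its V-blocks by the square handle and thread it, nose first, through the holes of the three guide blocks on the fixture, entering at the thick block, until its collar sits fully home against the thick block; then let go. The blocks are only finger-tight and stand a few millimetres out of line, so feel for each hole in turn and ease the blocks into line with the rod, but do not force it. Leave the spanner, the file and the parts bin where they are.

Things in the scene. Friction and masses are not known exactly. Their poses are not given: they have to be found in the camera images.
- rod_handle (a point): Centre of the square aluminium handle (22 x 22 mm, 50 mm long) of the steel guide rod, about 0.2 kg. The rod starts level in two steel V-blocks, its axis 50 mm above the bench, exactly the height of the holes. Axes are the rod's: y runs from nose to handle, z up. The nearest V-block begins 47 mm ahead of this point; nothing is beneath the handle.
- rod: The same guide rod; its origin lies on its axis at the front face of its round collar (24 mm diameter, 6 mm thick), the face that must meet the thick block, 31 mm ahead of the handle's centre. Same axes as the handle.
- rod_nose (a point): Tip of the rod's nose on its axis, 155 mm ahead of the collar's front face. The shaft is 12 mm in diameter; its last 4 mm taper to a blunt flat 9 mm across. Same axes as the handle.
- fixture: Fixed dark steel plate, 104 x 170 mm, 12 mm thick, carrying three aluminium guide blocks 40 mm wide, 70 mm high above the bench, each with a 13.5 mm through hole centred 50 mm above the bench. Origin on the bench, on the middle line of the plate. y runs along the holes, out of the entry; x crosswise. The blocks stand at y = 20 to 50 mm (the thick one), -25 to -5 and -75 to -55 mm.
- mouth (a point): Point on the fixture's middle line (not on a hole) in the plane of the thick block's entry face, 50 mm above the bench; axes as the fixture (the rod goes in towards -y). Each block slides only crosswise (x), up to 10 mm either side, against about 1.2 N of friction, and starts on its own up to 7 mm off the middle line: not measured. Do not press the rod on a block beyond 40 N.
- far_end (a point): Point on the fixture's middle line in the plane of the exit face of the third block, 125 mm from the mouth towards -y, 50 mm above the bench. Same axes as the mouth.
- wrench: Steel spanner lying on the bench, to be left alone; origin at the underside.
- file: Flat file, 300 mm long, with a wooden handle, lying on the bench, to be left alone; origin at the underside, where blade and handle meet.
- parts_bin: Small open blue bin, 100 x 150 x 50 mm, on the bench, to be left alone; origin at the centre of its underside.
Mind the look-alikes: they are no part of the job. Several things look just like the fixture: the one meant starts farthest from the robot's base.

How it is judged:
On the way, in this order (a step that is already met when the one before it is completed fails the run):
1. the nose has passed through the thick block (y of rod_nose in the frame of mouth below -0.033 m and x of rod_nose in the frame of mouth between -0.018 and 0.018 m and z of rod_nose in the frame of mouth between -0.006 and 0.006 m), for 0.05 s.
2. the nose has passed through the second block too (y of rod_nose in the frame of mouth below -0.08 m and x of rod_nose in the frame of mouth between -0.018 and 0.018 m and z of rod_nose in the frame of mouth between -0.006 and 0.006 m), for 0.05 s.
At the end, for the whole second after the job is handed in: The rod runs through all three blocks, level with the holes within 5 mm and within 16 mm of the fixture's middle line at collar and nose, its collar's front face within 3 mm of the thick block's entry face, released and at rest (y of rod in the frame of mouth below 0.003 m and y of rod_nose in the frame of mouth below -0.15 m and x of rod_nose in the frame of mouth between -0.016 and 0.016 m and x of rod in the frame of mouth between -0.016 and 0.016 m and z of rod_nose in the frame of mouth between -0.005 and 0.005 m and z of rod in the frame of mouth between -0.005 and 0.005 m and linear speed of rod below 0.02 m/s); the robot touches nothing.
It fails at once if the rod is pressed against the fixture's blocks with more than 40 N (contact force between rod and fixture above 40 N).
It fails at once if the spanner, the file or the parts bin is moved more than 20 mm (distance of any of wrench, file, parts_bin from where it was at the start of the episode above 0.02 m).
It also fails if it takes over 72 s, if anything falls off the work surface, if the arm or the gripper's body presses on something with over 40 N, if the wrist force passes 120 N, or if a joint passes its speed limit or range.

## Robot

A 6-joint arm with a two-finger parallel gripper is mounted at the origin on the work surface. World frame = base frame: x ahead of the robot, y to its left, z up, the work surface at z = 0. Lengths are in m, angles in rad, forces in N, time in s.
With the tool pointing down it reaches from about 0.375 to 0.975 m from the base axis. Payload 3.8 kg.
Tool frame: the origin (TCP) lies midway between the tips of the shut fingers; the grasp point (between the pads) lies 19 mm behind it; z points along the fingers, y is the line along which they close (so a half turn about z gives the same grasp; the last joint's range is limited). The gripper opens to 85 mm and grips with 20 to 120 N. Pads are 22 mm wide; open, the fingers measure 114 mm over their backs; the gripper's body (76 mm by 85 mm) begins 54 mm behind the grasp point. The pads swing forward as they close: fully open they stand 13 mm farther back than shut.
Start: joints at [1.092, 0.264, 1.604, -0, 1.274, -0.037], TCP at [0.289, 0.61, 0.197] pointing down, gripper open.
Joint ranges: [-2.63, 2.63], [-0.94, 2.18], [0.31, 2.57], [-1.31, 4.45], [0, 2.66], [-2.55, 2.55]. Speed limits (rad/s): [2.57, 2.57, 3.14, 3.14, 3.14, 3.14].

## Interface

Orientations are given as a rotation vector (axis times angle).
In Python, from workcell import read_state, vision, ticket gives the robot as it stands. The module is installed in compiled form; this text tells all that it offers.
- The arm moves only by the tool jog_arm, never from a script. Its arguments are lists of equal length, an entry for each row: "turn": the turn, a rotation vector about the tool's x, y, z in rad, a list of three; "delta_pos": the shift along the tool's x, y, z in m, a list of three; "gripper": the finger opening in m, from 0 to 0.0854. In form: {"turn": [[rx, ry, rz], ...], "delta_pos": [[dx, dy, dz], ...], "gripper": [gripper, ...]}. A call has 1 to 20 rows; each row shifts and turns the commanded pose from where the row before left it, along the tool's axes as they then stand; what a row does not reach is not made up. A row lasts 1/12 s, in which the tool goes at most 41.7 mm and 7.16 degrees, less where a joint would pass 70% of its speed; a pose out of reach is approached as far as the arm can. A call with a gripper value outside its range is refused whole. The fingers move at their own pace and stop on an object; "grip_force" is the grip in N (left out, the last holds). Time passes only in rows, so rows that do not move let the fingers close. It gives the time, the measured TCP pose, the force, the opening and the grip force at its end, in the units of the state.
- read_state(): the state, without advancing time (a new reading comes with each control period).
- vision.read_camera(name): name is "side" or "top"; returns the picture (400x640x3 uint8, red, green, blue); there is no depth.
- vision.calibration(name): a dict with "vfov" (degrees; the focal length in pixels is half the picture's height over the tangent of half this angle, whatever the lens; pixels are square), "cx", "cy" (the principal point, pixels), "dist" ([k1, k2, p1, p2, k3] as OpenCV has them; the pictures are not rectified), "R" (3x3) and "t" (3): a world point X has camera coordinates R X + t. Camera axes: x right, y down, z forward; pixel columns grow to the right and rows downward; lengths in m; the calibration is good to about 2 mm. A picture is of the moment at which its call begins. calibration takes no time and is no camera call.
- ticket.finish_job(): hands the job in; it is judged then, once.
The state is a dict: "time": time; "q": joint angles; "joint_vel": joint speeds; "joint_torque": joint torques, N m; "tool_pos": TCP position; "tcp_rot": TCP orientation; "wrist_force": force on the tool from outside, world axes, zero at the start; "torque": the same for the moment, N m; "width": opening from 0.0 (shut) to 1.0 (fully open); "grip_force": force on a finger pad.
Only numpy, scipy, OpenCV 4.12 (cv2) and the standard library are available. Lean on these libraries where they do the work, as an engineer would, in place of code of your own. Each camera call takes 0.05 s, during which the arm holds its last target. There are 200 camera calls.

## Working session

There is one attempt and no reset: what is moved stays moved. The work goes in short steps, Python scripts to look and compute and a tool call to move; the robot and the scene stay as the last step left them, time stands still between calls to the robot, and variables do not carry over. Pictures are saved under pics/ and viewed, at most 10 in all, crops included, and the job is handed in when it is done.

Besides the shell and the picture viewer there is one more tool, called after "Emit:" by a JSON object that holds its "op" and its "data". jog_arm: Moves the arm, as the interface text tells. Its arguments: {"type":"object","properties":{"turn":{"type":"array","items":{"type":"array","items":{"type":"number"}}},"delta_pos":{"type":"array","items":{"type":"array","items":{"type":"number"}}},"gripper":{"type":"array","items":{"type":"number"}},"grip_force":{"type":"number"}},"required":["turn","delta_pos","gripper"]}

```bash
mkdir -p pics; cat > h.py <<'E'
import numpy as np,cv2
from workcell import read_state,vision,ticket
def K(n):
    c=vision.calibration(n); f=200/np.tan(np.radians(c['vfov'])/2)
    return np.array([[f,0,c['cx']],[0,f,c['cy']],[0,0,1]]),np.array(c['dist'],float),np.array(c['R']),np.array(c['t'])
def ray(n,px):
    k,d,R,t=K(n); u=cv2.undistortPoints(np.array(px,float).reshape(-1,1,2),k,d).reshape(-1,2)
    return -R.T@t,np.c_[u,np.ones(len(u))]@R
def onz(n,px,z):
    o,d=ray(n,px); return o+d*((z-o[2])/d[:,2])[:,None]
def proj(n,P):
    k,d,R,t=K(n); return cv2.projectPoints(np.array(P,float).reshape(-1,3),cv2.Rodrigues(R)[0],t,k,d)[0].reshape(-1,2)
def snap(n,f):
    im=vision.read_camera(n); cv2.imwrite('pics/'+f+'.png',im[:,:,::-1]); return im
E
python3 - <<'E'
from h import *
for n in('top','side'):
    snap(n,n+'0'); k,d,R,t=K(n); print(n,k[0,0],d,-R.T@t,R.round(3).tolist())
s=read_state(); print(s)
E
```

```text
top 368.0309374400448 [-0.01450994  0.          0.          0.          0.        ] [0.32825194 0.00448614 1.18478076] [[0.001, -1.0, 0.006], [-0.995, -0.002, -0.101], [0.101, -0.006, -0.995]]
side 432.75842385428876 [-0.05911946  0.          0.          0.          0.        ] [-0.04652496 -0.65269404  0.8182351 ] [[0.799, -0.602, 0.012], [-0.395, -0.54, -0.743], [0.454, 0.589, -0.669]]
{'time': 0.1, 'q': array([ 1.09210342e+00,  2.64700411e-01,  1.60524674e+00,  4.01927503e-05,
        1.27370813e+00, -3.68909873e-02]), 'joint_vel': array([-2.04208507e-04, -2.54610452e-03, -1.98265337e-03,  2.65563506e-04,
       -7.57143685e-05,  1.82984633e-04]), 'joint_torque': array([-5.64084294e-04, -5.16706002e+01, -3.68591416e+01, -2.49804862e-04,
        6.33476826e-03,  1.39945953e-05]), 'tool_pos': array([0.28825244, 0.60954205, 0.19596635]), 'tcp_rot': array([-0.68824492, -3.06469843,  0.00311696]), 'wrist_force': array([ 0.08636107, -0.01142603, -0.21224047]), 'torque': array([-0.04007015, -0.02013747, -0.02931383]), 'grip_force': 0.0, 'width': 0.9985140964131375}
```

View pics/top0.png

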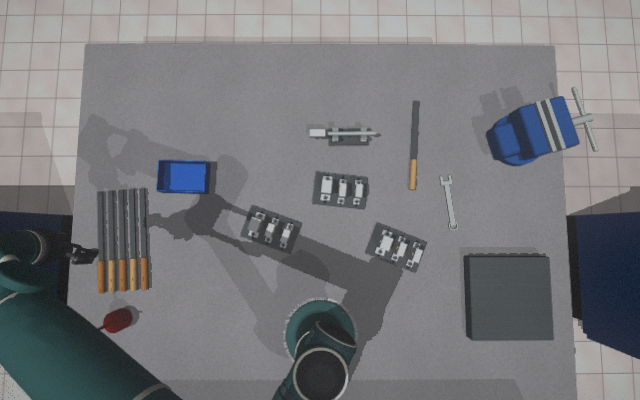

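View pics/side0.png

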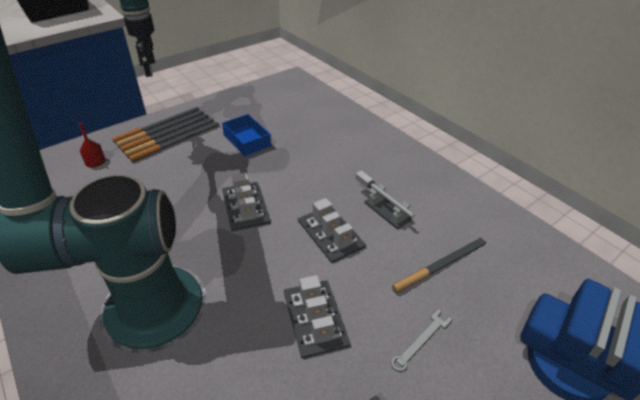

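Top view: rod at about (345,133), handle on the left (317,132) and nose at (380,133). The farthest fixture is at about (340,189). I'll enlarge this area.

```bash
python3 - <<'E'
from h import *
a=cv2.imread('pics/top0.png')[115:215,300:390]; b=cv2.imread('pics/side0.png')[160:265,290:420]
A=cv2.resize(a,None,fx=5.5,fy=5.5,interpolation=cv2.INTER_CUBIC)
cv2.imwrite('pics/ct.png',A)
B=cv2.resize(b,None,fx=5.5,fy=5.5,interpolation=cv2.INTER_CUBIC); cv2.imwrite('pics/cs.png',B)
E
```

```text
(no output)
```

View pics/ct.png

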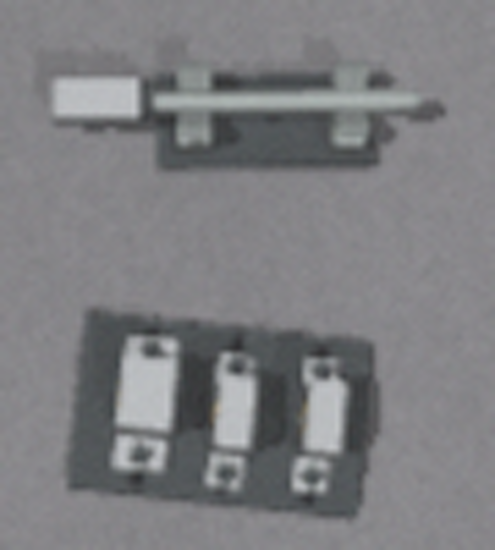

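View pics/cs.png

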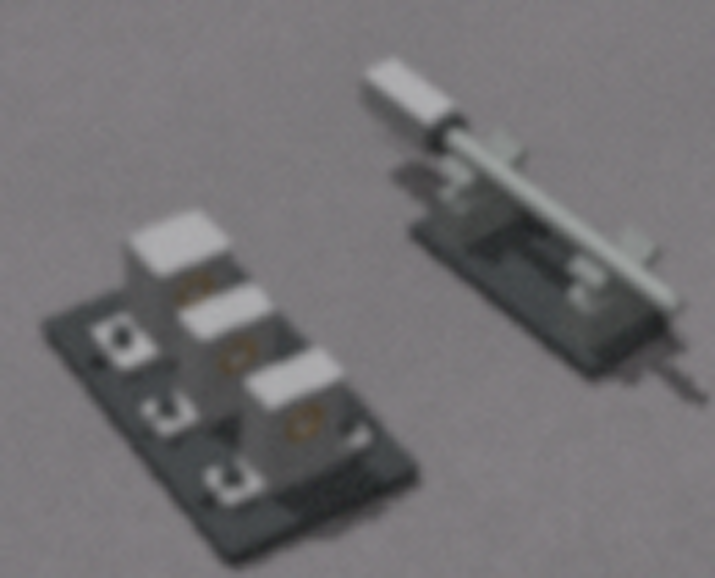

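The top crop shows the rod with its handle at left and nose at right, almost along -y. The fixture is turned about 6°, with the thick block at left. In the side crop the three bright top faces, the holes (copper rings) and the handle are clear. Next I'll measure.

```bash
cat >> h.py <<'E'
def comps(im,x0,y0,x1,y1,th,amin=15):
    g=im[y0:y1,x0:x1].min(axis=2); g=cv2.resize(g,None,fx=4,fy=4,interpolation=cv2.INTER_CUBIC)
    n,l,s,c=cv2.connectedComponentsWithStats((g>th).astype(np.uint8))
    out=[]
    for i in range(1,n):
        if s[i,4]>amin*16:
            pts=np.argwhere(l==i)[:,::-1].astype(np.float32)
            r=cv2.minAreaRect(pts)
            f=lambda p:(np.array(p)+.5)/4-.5+[x0,y0]
            out.append((f(c[i]),s[i,4]/16,f(r[0]),np.array(r[1])/4,r[2],f(cv2.boxPoints(r))))
    return out
E
python3 - <<'E'
from h import *
np.set_printoptions(precision=4,suppress=True)
T=cv2.imread('pics/top0.png')[:,:,::-1]; S=cv2.imread('pics/side0.png')[:,:,::-1]
for n,im,box,ths in(('top',T,(300,115,390,215),(150,175)),('side',S,(290,160,420,265),(140,165))):
  for th in ths:
    print(n,th)
    for c in comps(im,*box,th): print(c[0].round(2),c[1],c[2].round(2),c[3],c[4],'z70',onz(n,[c[0],c[2]],.07)[:,:2].ravel(),'z61',onz(n,c[0],.061)[0,:2])
# plate: darker than background
g=cv2.resize(cv2.GaussianBlur(T[165:215,305:375],(0,0),.6).max(axis=2),None,fx=4,fy=4,interpolation=cv2.INTER_CUBIC)
m=cv2.morphologyEx((g<95).astype(np.uint8),cv2.MORPH_CLOSE,np.ones((60,60)))
pts=np.argwhere(m)[:,::-1].astype(np.float32); r=cv2.minAreaRect(pts); b=(cv2.boxPoints(r)+.5)/4-.5+[305,165]
P=onz('top',b,.012); print('plate',b,P[:,:2],P.mean(0),[np.linalg.norm(P[i]-P[i-1]) for i in range(4)]); print(np.percentile(g,[5,20,50,80]))
E
```

```text
top 150
[316.99 132.19] 105.125 [316.88 132.25] [ 6.75 15.5 ] 90.0 z70 [0.6276 0.0103 0.6274 0.0106] z61 [0.63   0.0103]
[352.24 132.79] 91.6875 [351.5  132.76] [ 2.0981 47.2526] 89.48844146728516 z70 [ 0.626  -0.0989  0.6261 -0.0966] z61 [ 0.6284 -0.0998]
[326.06 185.46] 127.1875 [326.37 184.34] [ 9.6703 16.0691] 6.009006023406982 z70 [ 0.4615 -0.0178  0.465  -0.0188] z61 [ 0.4626 -0.018 ]
[342.14 188.89] 82.125 [342.37 187.5 ] [ 6.5455 16.5855] 3.1798298358917236 z70 [ 0.4511 -0.0668  0.4554 -0.0675] z61 [ 0.4521 -0.0674]
[358.59 189.77] 81.75 [358.62 188.88] [15.5  7. ] 90.0 z70 [ 0.4485 -0.117   0.4512 -0.1171] z61 [ 0.4495 -0.118 ]
[322.09 196.69] 16.9375 [322.29 196.73] [3.7097 5.8567] 6.709836959838867 z70 [ 0.4271 -0.0057  0.427  -0.0063] z61 [ 0.4279 -0.0058]
top 175
[317.14 132.19] 83.6875 [317.   132.12] [ 6.   14.25] 90.0 z70 [0.6276 0.0098 0.6278 0.0103] z61 [0.63   0.0099]
[326.15 185.83] 99.75 [326.21 185.61] [ 8.807  12.5185] 6.519801616668701 z70 [ 0.4604 -0.0181  0.4611 -0.0183] z61 [ 0.4614 -0.0182]
[342.24 189.31] 60.375 [342.27 189.28] [ 5.4478 12.0648] 5.7105932
[... 1205 characters left out ...]
1844] 68.19859313964844 z70 [ 0.4594 -0.0181  0.4601 -0.0178] z61 [ 0.4655 -0.0105]
[330.88 216.07] 42.6875 [330.81 216.01] [ 3.9392 12.9009] 66.80140686035156 z70 [ 0.4486 -0.0675  0.4486 -0.0672] z61 [ 0.4546 -0.0605]
[343.34 228.07] 49.25 [343.29 228.09] [ 4.3094 13.2947] 67.52056884765625 z70 [ 0.4472 -0.1176  0.447  -0.1176] z61 [ 0.4531 -0.1112]
plate [[306.9848 204.0783]
 [316.7659 164.0486]
 [378.2948 179.0828]
 [368.5138 219.1125]] [[ 0.4085  0.0419]
 [ 0.538   0.011 ]
 [ 0.4895 -0.1871]
 [ 0.3609 -0.1541]] [ 0.4492 -0.0721  0.012 ] [np.float64(0.2017143326260518), np.float64(0.13313922194382743), np.float64(0.2040058098112046), np.float64(0.13276177466580075)]
[ 73.  90. 135. 139.]
```

```bash
python3 - <<'E'
from h import *
from scipy.spatial.transform import Rotation as Ro
np.set_printoptions(precision=4,suppress=True)
T=cv2.imread('pics/top0.png')[:,:,::-1]
g=cv2.resize(T[160:220,300:385].max(axis=2),None,fx=4,fy=4,interpolation=cv2.INTER_CUBIC)
for th in(105,115):
    n,l,s,c=cv2.connectedComponentsWithStats(cv2.morphologyEx((g<th).astype(np.uint8),cv2.MORPH_OPEN,np.ones((5,5))))
    i=1+s[1:,4].argmax(); r=cv2.minAreaRect(np.argwhere(l==i)[:,::-1].astype(np.float32))
    P=onz('top',(cv2.boxPoints(r)+.5)/4-.5+[300,160],.012)[:,:2]
    e=[P[i]-P[i-1] for i in range(4)]; print(th,P.mean(0),[np.linalg.norm(a) for a in e],[np.degrees(np.arctan2(a[1],a[0])) for a in e])
S=read_state(); R=Ro.from_rotvec(S['tcp_rot']).as_matrix(); print(R,S['tool_pos'])
print('shaft',onz('top',[[340,132.6],[360,132.9]],.055))
E
```

```text
105 [ 0.4541 -0.0659] [np.float64(0.17648739037394978), np.float64(0.10671432126679745), np.float64(0.17811877768566742), np.float64(0.10666454660353988)] [np.float64(83.92153496300212), np.float64(-5.927648358361124), np.float64(-96.0971073692967), np.float64(173.19609378810085)]
115 [ 0.4545 -0.0657] [np.float64(0.1788926392334903), np.float64(0.10897362469449548), np.float64(0.18058157658190233), np.float64(0.10892355763867563)] [np.float64(83.9764557878873), np.float64(-5.8656863437045565), np.float64(-96.04210733126136), np.float64(173.24595933773503)]
[[-0.904   0.4276 -0.001 ]
 [ 0.4276  0.904  -0.0018]
 [ 0.0001 -0.0021 -1.    ]] [0.2883 0.6095 0.196 ]
shaft [[ 0.6305 -0.0619  0.055 ]
 [ 0.6298 -0.1247  0.055 ]]
```

Emit:
{"op": "jog_arm", "data": {"turn": [[0,0,0.113],[0,0,0.113],[0,0,0.113],[0,0,0.113],[0,0,0.113],[0,0,0.113],[0,0,0.113],[0,0,0.113],[0,0,0.113],[0,0,0.112]], "delta_pos": [[0,0,0],[0,0,0],[0,0,0],[0,0,0],[0,0,0],[0,0,0],[0,0,0],[0,0,0],[0,0,0],[0,0,0]], "gripper": [0.085,0.085,0.085,0.085,0.085,0.085,0.085,0.085,0.085,0.085]}}

```text
time: 0.93
tool_pos: [0.2884, 0.6097, 0.1964]
tcp_rot: [2.227, 2.215, -0.002]
wrist_force: [0.4, -0.3, -0.7]
width: 0.996
grip_force: 0.0
```

Emit:
{"op": "jog_arm", "data": {"turn": [[0,0,0],[0,0,0],[0,0,0],[0,0,0],[0,0,0],[0,0,0],[0,0,0],[0,0,0],[0,0,0],[0,0,0],[0,0,0],[0,0,0],[0,0,0],[0,0,0],[0,0,0],[0,0,0],[0,0,0],[0,0,0],[0,0,0],[0,0,0]], "delta_pos": [[-0.0333,0.019,0],[-0.0333,0.019,0],[-0.0333,0.019,0],[-0.0333,0.019,0],[-0.0333,0.019,0],[-0.0333,0.019,0],[-0.0333,0.019,0],[-0.0333,0.019,0],[-0.0333,0.019,0],[-0.0333,0.019,0],[-0.0333,0.019,0],[-0.0333,0.019,0],[-0.0333,0.019,0],[-0.0333,0.019,0],[-0.0333,0.019,0],[-0.0333,0.019,0],[-0.0333,0.019,0],[-0.0333,0.019,0],[0,0,0],[0,0,0]], "gripper": [0.085,0.085,0.085,0.085,0.085,0.085,0.085,0.085,0.085,0.085,0.085,0.085,0.085,0.085,0.085,0.085,0.085,0.085,0.085,0.085]}}

```text
time: 2.6
tool_pos: [0.6308, 0.0088, 0.1963]
tcp_rot: [-2.225, -2.217, 0.001]
wrist_force: [0.1, 0.4, -0.5]
width: 0.996
grip_force: 0.0
```

Emit:
{"op": "jog_arm", "data": {"turn": [[0,0,0],[0,0,0],[0,0,0],[0,0,0],[0,0,0],[0,0,0],[0,0,0],[0,0,0],[0,0,0]], "delta_pos": [[0.0015,-0.0015,0.03],[0,0,0.03],[0,0,0.03],[0,0,0.025],[0,0,0.02],[0,0,0.015],[0,0,0.0153],[0,0,0],[0,0,0]], "gripper": [0.085,0.085,0.085,0.085,0.085,0.085,0.085,0.085,0.085]}}

```text
time: 3.35
tool_pos: [0.6272, 0.0136, 0.0307]
tcp_rot: [-2.218, -2.221, 0.003]
wrist_force: [0.7, 0.1, 0.1]
width: 0.995
grip_force: 0.0
```

Emit:
{"op": "jog_arm", "data": {"turn": [[0,0,0],[0,0,0],[0,0,0],[0,0,0],[0,0,0],[0,0,0],[0,0,0],[0,0,0],[0,0,0],[0,0,0],[0,0,0],[0,0,0]], "delta_pos": [[0,0,0],[0,0,0],[0,0,0],[0,0,0],[0,0,0],[0,0,0],[0,0,0],[0,0,0],[0,0,0],[0,0,0],[0,0,0],[0,0,0]], "gripper": [0.05,0.035,0.03,0.026,0.024,0.022,0.02,0.015,0.015,0.015,0.015,0.015], "grip_force": 40}}

```text
time: 4.35
tool_pos: [0.629, 0.0123, 0.0318]
tcp_rot: [-2.221, -2.221, 0.0]
wrist_force: [-0.1, -0.8, -0.3]
width: 0.174
grip_force: 0.0
```

```bash
python3 - <<'E'
from h import *
a=snap('side','side1'); b=a[130:230,310:440,::-1]
cv2.imwrite('pics/s1c.png',cv2.resize(b,None,fx=5,fy=5,interpolation=cv2.INTER_CUBIC))
s=read_state(); print(s['width'],s['grip_force'],proj('side',[s['tool_pos'],s['tool_pos']+[0,0,.019]]),K('side')[2])
E
```

```text
0.17555608441791462 0.0 [[362.91960933 183.38692443]
 [363.47950296 178.19340389]] [[ 0.79868902 -0.60162585  0.01192427]
 [-0.39532832 -0.53955216 -0.74337002]
 [ 0.45366439  0.58900747 -0.66877412]]
```

View pics/s1c.png

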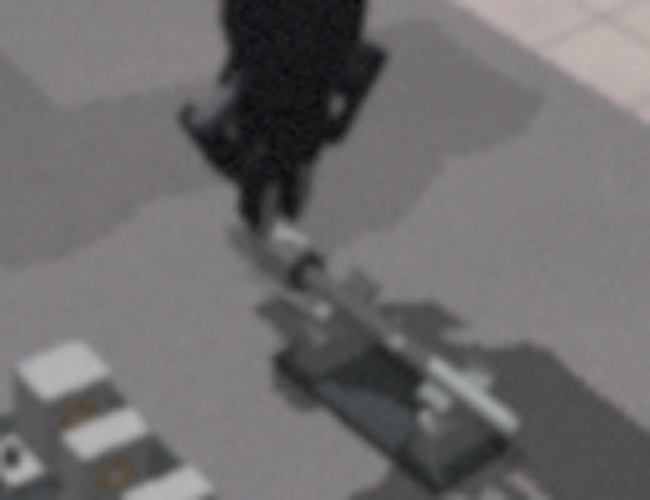

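The fingers look to be on or just above the handle, near crop (270,225), and the handle sits in their shadow. The width reading disagrees with a 22 mm handle, so I'll test by closing further.

Emit:
{"op": "jog_arm", "data": {"turn": [[0,0,0],[0,0,0],[0,0,0],[0,0,0],[0,0,0],[0,0,0]], "delta_pos": [[0,0,0],[0,0,0],[0,0,0],[0,0,0],[0,0,0],[0,0,0]], "gripper": [0.01,0.005,0.005,0.005,0.005,0.005], "grip_force": 40}}

```text
time: 4.9
tool_pos: [0.6291, 0.0123, 0.0319]
tcp_rot: [-2.221, -2.221, 0.0]
wrist_force: [-0.1, 0.5, 1.0]
width: 0.06
grip_force: 0.0
```

```bash
python3 - <<'E'
from h import *
a=snap('side','side2'); b=a[145:205,330:410,::-1]
c=snap('top','top2')[110:160,295:390,::-1]
B=cv2.resize(b,(800,600),interpolation=cv2.INTER_CUBIC)
cv2.imwrite('pics/s2c.png',B[:,:]); cv2.imwrite('pics/t2c.png',cv2.resize(c,None,fx=8,fy=8,interpolation=cv2.INTER_CUBIC))
E
```

```text
(no output)
```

View pics/s2c.png

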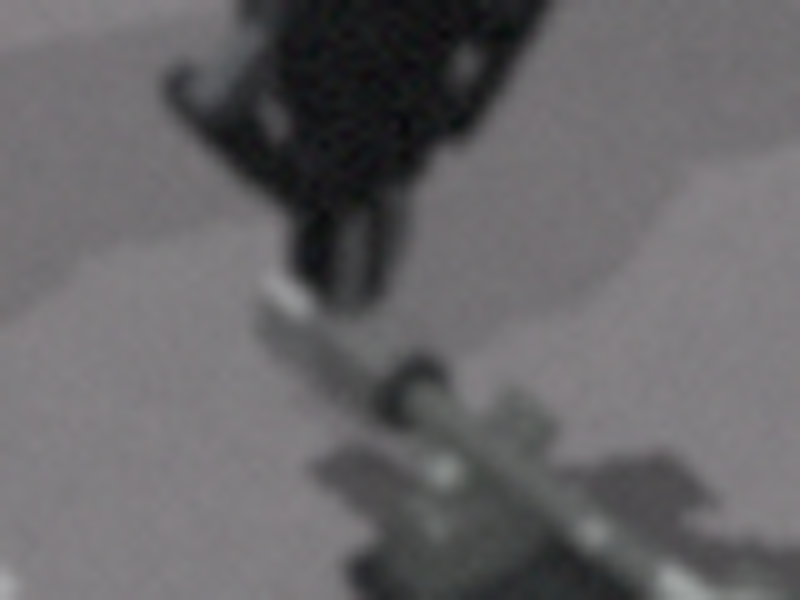

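The fingers sit behind or above the handle (tip at side pixel ~(365,176)), not around it. The top view should show which.

View pics/t2c.png

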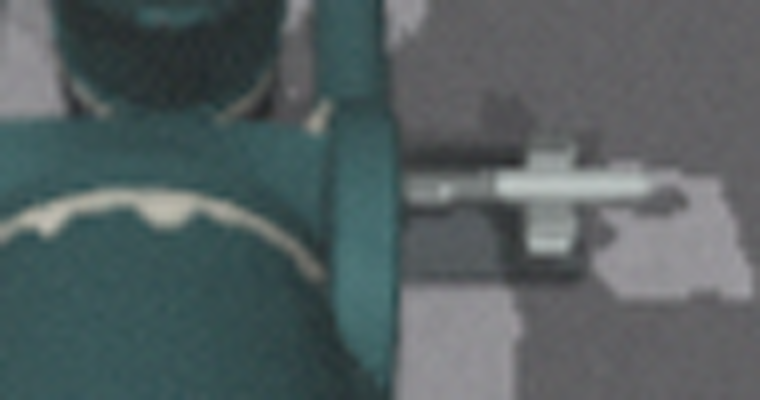

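```bash
python3 - <<'E'
from h import *
np.set_printoptions(precision=3,suppress=True)
print('start tcp proj',proj('side',[[.2883,.6095,.196],[.2883,.6095,.209]]))
S0=cv2.imread('pics/side0.png')
g=S0[40:90,125:165].max(axis=2); 
for r in range(0,50,3): print(40+r,125+np.where(g[r]<50)[0])
for z in(.03,.045,.06,.07): print(z,onz('side',[365,175.5],z))
s=read_state(); print(s['tool_pos'],s['q'],s['wrist_force'])
E
```

```text
start tcp proj [[154.258  83.689]
 [153.29   79.806]]
40 [138 139 140 141 142 143 144 145 146 147 148 149 150]
43 [137 141 142 143 144 145 146 147 148 149 150 151]
46 [137 142 143 144 145 146 147 148 149 150 151]
49 [137 138 139 140 141 142 143 144 145 146 147 148 149 150 151 152]
52 [138 139 140 141 142 143 144 145 146 147 148 149 150 151]
55 [139 140 141 142 143 144 145 146 147 148 149 150 151 152]
58 [139 140 141 147 148 149 150 151 152 153]
61 [140 141 142 146 147 148 149 150 151 152 153 154]
64 [140 141 142 143 144 145 146 147 148 149]
67 [144 145 146 147 148]
70 [145 146 147 148 149]
73 [146 147 148 149 150]
76 []
79 []
82 []
85 []
88 []
0.03 [[0.659 0.037 0.03 ]]
0.045 [[0.646 0.024 0.045]]
0.06 [[0.632 0.011 0.06 ]]
0.07 [[0.623 0.002 0.07 ]]
[0.629 0.012 0.032] [-0.02   0.326  1.85  -0.     0.966 -0.02 ] [-0.703 -0.163 -0.485]
```

At the tool's reported xy, the side view puts the shut tips at z≈0.060, just above the handle, so the height reading is about 28 mm low. Opening and going 28 mm lower is safe either way.

Emit:
{"op": "jog_arm", "data": {"turn": [[0,0,0],[0,0,0],[0,0,0],[0,0,0],[0,0,0],[0,0,0],[0,0,0],[0,0,0],[0,0,0],[0,0,0],[0,0,0],[0,0,0],[0,0,0],[0,0,0]], "delta_pos": [[0,0,-0.005],[0,0,0],[0,0,0],[0,0,0],[0,0,0],[0,0,0],[0,0,0],[0,0,0.008],[0,0,0.008],[0,0,0.008],[0,0,0.005],[0,0,0.004],[0,0,0],[0,0,0]], "gripper": [0.02,0.04,0.06,0.06,0.06,0.06,0.06,0.06,0.06,0.06,0.06,0.06,0.06,0.06]}}

```text
time: 6.17
tool_pos: [0.6287, 0.0123, 0.0033]
tcp_rot: [-2.221, -2.221, 0.001]
wrist_force: [0.2, 0.1, 0.7]
width: 0.7
grip_force: 0.0
```

Emit:
{"op": "jog_arm", "data": {"turn": [[0,0,0],[0,0,0],[0,0,0],[0,0,0],[0,0,0],[0,0,0],[0,0,0],[0,0,0],[0,0,0]], "delta_pos": [[0,0,0],[0,0,0],[0,0,0],[0,0,0],[0,0,0],[0,0,0],[0,0,0],[0,0,0],[0,0,0]], "gripper": [0.05,0.04,0.03,0.026,0.024,0.022,0.02,0.02,0.02], "grip_force": 30}}

```text
time: 6.92
tool_pos: [0.6292, 0.0123, 0.0041]
tcp_rot: [2.221, 2.221, 0.0]
wrist_force: [-0.9, -0.1, 1.9]
width: 0.246
grip_force: 31.7
```

Gripped: 31.7 N at 21 mm. Now grip harder, lift clear, carry across and turn by 6°.

Emit:
{"op": "jog_arm", "data": {"turn": [[0,0,0],[0,0,0],[0,0,0],[0,0,0],[0,0,0],[0,0,0],[0,0,0],[0,0,0],[0,0,0],[0,0,0]], "delta_pos": [[0,0,0],[0,0,0],[0,0,0],[0,0,-0.005],[0,0,-0.01],[0,0,-0.015],[0,0,-0.015],[0,0,-0.015],[0,0,0],[0,0,0]], "gripper": [0.015,0.015,0.015,0.015,0.015,0.015,0.015,0.015,0.015,0.015], "grip_force": 100}}

```text
time: 7.75
tool_pos: [0.6301, 0.0122, 0.0651]
tcp_rot: [2.22, 2.22, 0.003]
wrist_force: [0.6, -0.0, -2.4]
width: 0.231
grip_force: 98.0
```

Emit:
{"op": "jog_arm", "data": {"turn": [[0,0,0],[0,0,0],[0,0,0],[0,0,0],[0,0,0],[0,0,0],[0,0,0],[0,0,0],[0,0,0],[0,0,0],[0,0,0.035],[0,0,0.035],[0,0,0.0347],[0,0,0],[0,0,0]], "delta_pos": [[0.0184,-0.0147,0],[0.0184,-0.0147,0],[0.0184,-0.0147,0],[0.0184,-0.0147,0],[0.0184,-0.0147,0],[0.0184,-0.0147,0],[0.0184,-0.0147,0],[0.0184,-0.0147,0],[0.0184,-0.0147,0],[0.0179,-0.0147,0],[0,0,0],[0,0,0],[0,0,0],[0,0,0],[0,0,0]], "gripper": [0.015,0.015,0.015,0.015,0.015,0.015,0.015,0.015,0.015,0.015,0.015,0.015,0.015,0.015,0.015]}}

```text
time: 9.0
tool_pos: [0.4811, 0.1955, 0.0628]
tcp_rot: [-2.333, -2.103, 0.003]
wrist_force: [-0.2, 0.2, -1.4]
width: 0.235
grip_force: 98.2
```

```bash
python3 - <<'E'
from h import *
np.set_printoptions(precision=4,suppress=True)
s=read_state(); print(s['tool_pos'],s['tcp_rot'],s['wrist_force'],s['torque'],s['width'])
a=snap('top','top3')[110:215,295:390,::-1]; b=snap('side','side3')[120:250,270:420,::-1]
A=cv2.resize(a,(362,400),interpolation=cv2.INTER_CUBIC); B=cv2.resize(b,(438,400),interpolation=cv2.INTER_CUBIC)
cv2.imwrite('pics/c3.png',np.hstack([A,B[:400]]))
E
```

```text
[0.4811 0.1955 0.0628] [-2.333  -2.1028  0.0028] [-0.2209  0.2105 -1.4283] [ 0.1285 -0.0431 -0.0175] 0.23546123983889586
```

View pics/c3.png

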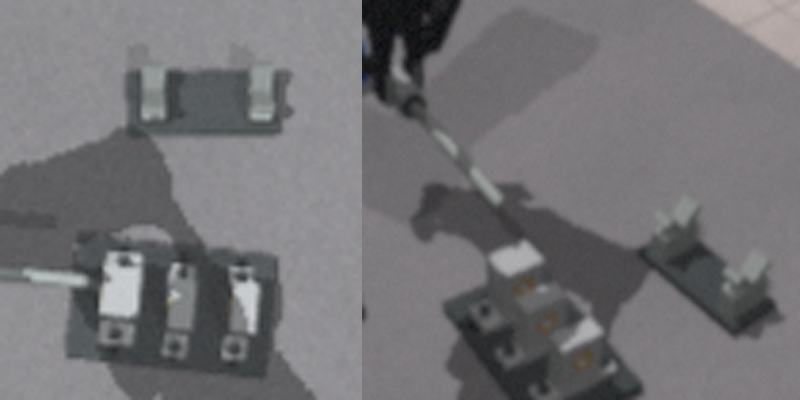

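The rod is held and lined up: its nose is at top crop (85,281), just left of the thick block. I'll lower it to hole height and check its line.

Emit:
{"op": "jog_arm", "data": {"turn": [[0,0,0],[0,0,0],[0,0,0],[0,0,0],[0,0,0],[0,0,0],[0,0,0],[0,0,0],[0,0,0]], "delta_pos": [[0,0,0.01],[0,0,0.01],[0,0,0.01],[0,0,0.01],[0,0,0.01],[0,0,0.008],[0,0,0.002],[0,0,0],[0,0,0]], "gripper": [0.015,0.015,0.015,0.015,0.015,0.015,0.015,0.015,0.015]}}

```text
time: 9.85
tool_pos: [0.4822, 0.1958, 0.0038]
tcp_rot: [-2.335, -2.102, 0.0]
wrist_force: [-0.3, 0.2, -1.7]
width: 0.238
grip_force: 98.2
```

```bash
cat > m.py <<'E'
from h import *
from scipy.spatial.transform import Rotation as Ro
np.set_printoptions(precision=4,suppress=True)
s=read_state(); R=Ro.from_rotvec(s['tcp_rot']).as_matrix(); print(s['time'],s['tool_pos'],R.T,s['wrist_force'],s['torque'])
ax=R[:,0]; c=s['tool_pos']+[0,0,.0459]; print('pred nose',c-.1875*ax)
for n in('top','side'):
    im=snap(n,n+'_%d'%int(s['time']*100))
    p=proj(n,[c-d*ax for d in(.186,.1,.04)]); print(n,'pred axis px',p.ravel())
    x0,y0=p.min(0).astype(int)-8; x1,y1=p.max(0).astype(int)+8
    for q in comps(im,max(x0,0),max(y0,0),x1,y1,135,8): print(q[0],q[1],q[3],q[4],q[5].ravel().round(1))
E
python3 m.py
```

```text
9.85 [0.4822 0.1958 0.0038] [[ 0.1045  0.9945 -0.    ]
 [ 0.9945 -0.1045 -0.0001]
 [-0.0001 -0.     -1.    ]] [-0.2684  0.2114 -1.7115] [ 0.1085  0.0108 -0.0004]
pred nose [0.4626 0.0094 0.0497]
top pred axis px [316.6993 185.8141 289.1758 182.8827 269.9942 180.8403]
[322.405  183.9489] 27.0625 [14.25  2.5 ] 90.0 [320.9 175.9 323.4 175.9 323.4 190.1 320.9 190.1]
[292.7558 188.2276] 231.5625 [11.25 32.5 ] 90.0 [278.1 181.1 310.6 181.1 310.6 192.4 278.1 192.4]
[310.8427 184.7357] 34.3125 [12.8523  3.2394] 10.784297943115234 [304.1 185.1 304.7 181.9 317.4 184.3 316.8 187.5]
side pred axis px [316.3145 202.5243 300.2476 184.2494 289.8896 172.4669]
[299.9707 183.1968] 17.625 [9.5523 2.15  ] 47.48955535888672 [295.9 180.3 297.5 178.8 304.  185.9 302.4 187.3]
[317.4262 200.091 ] 55.5625 [17.6267  6.635 ] 22.543060302734375 [306.9 199.  309.5 192.9 325.8 199.6 323.2 205.7]
```

Emit:
{"op": "jog_arm", "data": {"turn": [[0,0,0],[0,0,0],[0,0,0],[0,0,0],[0,0,0],[0,0,0],[0,0,0],[0,0,0],[0,0,0]], "delta_pos": [[-0.003,0,0],[-0.003,0,0],[-0.003,0,0],[-0.001,0,0],[-0.001,0,0],[-0.001,0,0],[-0.001,0,0],[-0.001,0,0],[0,0,0]], "gripper": [0.015,0.015,0.015,0.015,0.015,0.015,0.015,0.015,0.015]}}

```text
time: 10.7
tool_pos: [0.4806, 0.1817, 0.0038]
tcp_rot: [-2.335, -2.102, 0.0]
wrist_force: [0.1, 0.3, -1.2]
width: 0.232
grip_force: 98.2
```

Emit:
{"op": "jog_arm", "data": {"turn": [[0,0,0],[0,0,0],[0,0,0],[0,0,0]], "delta_pos": [[-0.001,0,0],[-0.001,0,0],[0,0,0],[0,0,0]], "gripper": [0.015,0.015,0.015,0.015]}}

```text
time: 11.03
tool_pos: [0.4804, 0.1798, 0.0039]
tcp_rot: [-2.335, -2.102, 0.0]
wrist_force: [-0.3, -0.2, -2.2]
width: 0.234
grip_force: 98.2
```

Emit:
{"op": "jog_arm", "data": {"turn": [[0,0,0],[0,0,0],[0,0,0],[0,0,0],[0,0,0]], "delta_pos": [[-0.001,0,0],[-0.001,0,0],[-0.001,0,0],[0,0,0],[0,0,0]], "gripper": [0.015,0.015,0.015,0.015,0.015]}}

```text
time: 11.45
tool_pos: [0.4799, 0.1767, 0.0038]
tcp_rot: [-2.335, -2.102, 0.001]
wrist_force: [-1.1, -0.2, -0.9]
width: 0.237
grip_force: 98.2
```

Emit:
{"op": "jog_arm", "data": {"turn": [[0,0,0],[0,0,0],[0,0,0],[0,0,0],[0,0,0]], "delta_pos": [[-0.001,0,0],[-0.001,0,0],[-0.001,0,0],[0,0,0],[0,0,0]], "gripper": [0.015,0.015,0.015,0.015,0.015]}}

```text
time: 11.87
tool_pos: [0.4797, 0.1737, 0.0038]
tcp_rot: [2.335, 2.102, -0.0]
wrist_force: [-1.0, -0.1, -1.2]
width: 0.235
grip_force: 98.2
```

Emit:
{"op": "jog_arm", "data": {"turn": [[0,0,0],[0,0,0],[0,0,0],[0,0,0],[0,0,0],[0,0,0],[0,0,0]], "delta_pos": [[-0.002,0,0],[-0.003,0,0],[-0.003,0,0],[-0.003,0,0],[-0.003,0,0],[-0.002,0,0],[0,0,0]], "gripper": [0.015,0.015,0.015,0.015,0.015,0.015,0.015]}}

```text
time: 12.45
tool_pos: [0.478, 0.1573, 0.0038]
tcp_rot: [2.335, 2.102, -0.001]
wrist_force: [-0.4, -0.9, -1.0]
width: 0.24
grip_force: 98.2
```

Emit:
{"op": "jog_arm", "data": {"turn": [[0,0,0],[0,0,0],[0,0,0],[0,0,0],[0,0,0],[0,0,0],[0,0,0],[0,0,0],[0,0,0]], "delta_pos": [[-0.003,0,0],[-0.003,0,0],[-0.003,0,0],[-0.003,0,0],[-0.003,0,0],[-0.003,0,0],[-0.002,0,0],[0,0,0],[0,0,0]], "gripper": [0.015,0.015,0.015,0.015,0.015,0.015,0.015,0.015,0.015]}}

```text
time: 13.2
tool_pos: [0.476, 0.1377, 0.0038]
tcp_rot: [2.335, 2.102, -0.001]
wrist_force: [-0.1, -0.2, -0.8]
width: 0.232
grip_force: 98.2
```

```bash
python3 - <<'E'
from h import *
np.set_printoptions(precision=4,suppress=True)
s=read_state(); print(s['time'],s['tool_pos'],s['wrist_force'],s['torque'])
im=snap('side','side5')
y=np.array([.1045,.9945]); x=np.array([.9945,-.1045]); O=np.array([.4543,-.0658])
for th in (110,125,140):
  for q in comps(im,300,185,365,245,th,20): P=onz('side',q[0],.07)[0,:2]; print(th,q[0],q[1],q[3],P,'fix x,y',(P-O)@x,(P-O)@y)
print('axis x', (s['tool_pos'][:2]-O)@x)
E
```

```text
13.2 [0.476  0.1377 0.0038] [-0.0591 -0.1769 -0.8147] [-0.0587  0.1438 -0.1754]
110 [346.962 192.434] 603.5 [24.75 59.  ] [ 0.5378 -0.023 ] fix x,y 0.07854523757184975 0.05133378371667898
110 [309.9856 195.0159] 41.25 [12.0208  3.8891] [0.4534 0.0262] fix x,y -0.010521360343932801 0.09138813726918353
110 [322.7673 203.2883] 136.0 [10.1236 16.4759] [ 0.4609 -0.0187] fix x,y 0.001607112107610016 0.04753058345461328
110 [304.3297 209.9351] 94.125 [12.   11.75] [ 0.4086 -0.0108] fix x,y -0.051210204627461044 0.04987775650538707
110 [332.7801 214.5961] 71.9375 [ 7.3838 13.851 ] [ 0.4557 -0.0662] fix x,y 0.0014085259864814097 -0.00026448980240642946
110 [309.4092 219.4943] 20.5625 [4.6695 7.2866] [ 0.3988 -0.0458] fix x,y -0.057326284298764 0.01411816562018817
110 [301.8744 234.8732] 76.25 [19.25  6.5 ] [ 0.354  -0.0767] fix x,y -0.09861908048871233 -0.021363966036704225
110 [362.5241 234.321 ] 48.3125 [14.  5.] [ 0.4707 -0.1605] fix x,y 0.026244588418389184 -0.09248422322007427
125 [310.1449 195.0527] 28.3125 [10.6066  3.0052] [0.4536 0.0258] fix x,y -0.010235875222919676 0.091054776776785
125 [322.8079 203.2504] 118.0 [ 9.2848 15.4591] [ 0.461  -0.0186] fix x,y 0.0017710448268905923 0.04759990903056639
125 [303.3592 209.4429] 27.625 [5.4213 8.5311] [ 0.4077 -0.0079] fix x,y -0.05242426519153007 0.052661312963345176
125 [333.2005 214.5829] 56.0625 [ 6.6241 12.9217] [ 0.4565 -0.0668] fix x,y 0.002335435108945304 -0.0007517745013034676
140 [322.8249 203.1971] 101.0 [ 8.5884 14.6699] [ 0.4612 -0.0185] fix x,y 0.0019136235515506486 0.0477490245562284
140 [333.9435 214.6682] 40.125 [5.9795 8.3174] [ 0.4578 -0.0681] fix x,y 0.003764920943081068 -0.001938750673639394
axis x 0.0002817587585460817
```

Block 1 is threaded and the nose is in the gap. Block 2's hole lies about 6 mm to -x of the rod line, so I'll shift the rod that way, dragging block 1, and then feel for it.

Emit:
{"op": "jog_arm", "data": {"turn": [[0,0,0],[0,0,0],[0,0,0],[0,0,0],[0,0,0],[0,0,0],[0,0,0],[0,0,0]], "delta_pos": [[0,-0.001,0],[0,-0.001,0],[0,-0.001,0],[0,-0.001,0],[0,-0.001,0],[0,-0.001,0],[0,0,0],[0,0,0]], "gripper": [0.015,0.015,0.015,0.015,0.015,0.015,0.015,0.015]}}

```text
time: 13.92
tool_pos: [0.4702, 0.1389, 0.004]
tcp_rot: [2.335, 2.102, 0.001]
wrist_force: [1.0, 0.4, -1.0]
width: 0.236
grip_force: 98.2
```

```bash
cat > b.py <<'E'
from h import *
import sys
np.set_printoptions(precision=4,suppress=True)
s=read_state(); print(s['time'],s['tool_pos'],s['wrist_force'],s['torque'])
y=np.array([.1045,.9945]); x=np.array([.9945,-.1045]); O=np.array([.4543,-.0658])
for n,box in(('side',(305,190,360,240)),('top',(315,170,375,205))):
 im=snap(n,n+'_%d'%int(s['time']*100))
 for th in(110,140):
  for q in comps(im,*box,th,35):
   P=onz(n,q[0],.07)[0,:2]; print(n,th,q[0],q[1],'fix x,y',(P-O)@x,(P-O)@y)
print('axis x',(s['tool_pos'][:2]-O)@x,'nose y from face',(s['tool_pos'][:2]-O)@y-.1875-.063)
E
python3 b.py
```

```text
13.9167 [0.4702 0.1389 0.004 ] [ 1.035   0.371  -1.0024] [ 0.1225 -0.1562  0.1723]
side 110 [347.6674 195.8754] 335.0 fix x,y 0.07253076156164821 0.039112347509724706
side 110 [308.3772 195.8444] 36.3125 fix x,y -0.015769486351109925 0.09069158095122354
side 110 [321.1698 203.893 ] 139.875 fix x,y -0.0030987343809871968 0.04764520375408924
side 110 [331.5726 215.1053] 87.125 fix x,y -0.0021514353861390527 -0.0002799253027285579
side 140 [321.1823 203.8934] 106.125 fix x,y -0.0030720897514388513 0.047627842553811445
side 140 [332.418  215.0688] 54.5 fix x,y -0.00027149970157763846 -0.0012286654605876044
top 110 [367.2672 178.2496] 253.5 fix x,y 0.03769240165608248 -0.07455444847371717
top 110 [326.9421 186.616 ] 165.9375 fix x,y -0.0010900365778093992 0.04543960325117874
top 110 [342.1507 187.4729] 107.5625 fix x,y 0.0012395723923252814 -0.0009564107544012947
top 110 [358.7706 188.4187] 94.4375 fix x,y 0.003758502870646289 -0.05167220508548736
top 140 [368.1037 177.4856] 148.6875 fix x,y 0.04031547672676542 -0.07688297218397593
top 140 [326.2851 186.5208] 129.25 fix x,y -0.0010131484681051661 0.047462643731591245
top 140 [341.9678 186.8801] 67.375 fix x,y 0.0029906519138654325 -0.00021924187939743444
axis x -0.005585920883784282 nose y from face -0.04523576357348527
```

Using block 1 as reference, the rod needs about 1 mm more to -x. Then feel for block 2.

Emit:
{"op": "jog_arm", "data": {"turn": [[0,0,0],[0,0,0],[0,0,0],[0,0,0],[0,0,0],[0,0,0],[0,0,0],[0,0,0],[0,0,0],[0,0,0]], "delta_pos": [[0,-0.001,0],[-0.002,0,0],[-0.002,0,0],[-0.002,0,0],[-0.001,0,0],[-0.001,0,0],[-0.001,0,0],[-0.001,0,0],[0,0,0],[0,0,0]], "gripper": [0.015,0.015,0.015,0.015,0.015,0.015,0.015,0.015,0.015,0.015]}}

```text
time: 14.85
tool_pos: [0.4679, 0.1286, 0.0038]
tcp_rot: [2.335, 2.102, -0.001]
wrist_force: [0.3, -1.2, -1.6]
width: 0.242
grip_force: 98.2
```

Emit:
{"op": "jog_arm", "data": {"turn": [[0,0,0],[0,0,0],[0,0,0],[0,0,0]], "delta_pos": [[-0.001,0,0],[-0.001,0,0],[0,0,0],[0,0,0]], "gripper": [0.015,0.015,0.015,0.015]}}

```text
time: 15.18
tool_pos: [0.4678, 0.1268, 0.0038]
tcp_rot: [2.335, 2.102, -0.0]
wrist_force: [0.3, 0.0, -0.9]
width: 0.234
grip_force: 98.2
```

Emit:
{"op": "jog_arm", "data": {"turn": [[0,0,0],[0,0,0],[0,0,0],[0,0,0],[0,0,0]], "delta_pos": [[-0.001,0,0],[-0.001,0,0],[-0.001,0,0],[0,0,0],[0,0,0]], "gripper": [0.015,0.015,0.015,0.015,0.015]}}

```text
time: 15.6
tool_pos: [0.4675, 0.1238, 0.0039]
tcp_rot: [2.335, 2.102, -0.0]
wrist_force: [1.8, -0.4, -1.5]
width: 0.234
grip_force: 98.2
```

Emit:
{"op": "jog_arm", "data": {"turn": [[0,0,0],[0,0,0],[0,0,0],[0,0,0],[0,0,0]], "delta_pos": [[-0.001,0,0],[-0.001,0,0],[-0.001,0,0],[0,0,0],[0,0,0]], "gripper": [0.015,0.015,0.015,0.015,0.015]}}

```text
time: 16.02
tool_pos: [0.4672, 0.1208, 0.0039]
tcp_rot: [2.335, 2.102, -0.0]
wrist_force: [1.1, 0.4, -1.0]
width: 0.234
grip_force: 98.2
```

Emit:
{"op": "jog_arm", "data": {"turn": [[0,0,0],[0,0,0],[0,0,0],[0,0,0],[0,0,0]], "delta_pos": [[-0.001,0,0],[-0.001,0,0],[-0.001,0,0],[0,0,0],[0,0,0]], "gripper": [0.015,0.015,0.015,0.015,0.015]}}

```text
time: 16.43
tool_pos: [0.4669, 0.1178, 0.0039]
tcp_rot: [2.334, 2.102, -0.0]
wrist_force: [1.3, 0.5, -1.5]
width: 0.236
grip_force: 98.2
```

In block 2 with no notable force. On to the gap before block 3.

Emit:
{"op": "jog_arm", "data": {"turn": [[0,0,0],[0,0,0],[0,0,0],[0,0,0],[0,0,0],[0,0,0],[0,0,0],[0,0,0],[0,0,0],[0,0,0],[0,0,0],[0,0,0],[0,0,0]], "delta_pos": [[-0.0015,0,0],[-0.002,0,0],[-0.0025,0,0],[-0.0025,0,0],[-0.0025,0,0],[-0.0025,0,0],[-0.0025,0,0],[-0.0025,0,0],[-0.0025,0,0],[-0.0025,0,0],[-0.0025,0,0],[0,0,0],[0,0,0]], "gripper": [0.015,0.015,0.015,0.015,0.015,0.015,0.015,0.015,0.015,0.015,0.015,0.015,0.015]}}

```text
time: 17.52
tool_pos: [0.464, 0.0917, 0.0038]
tcp_rot: [2.335, 2.102, -0.001]
wrist_force: [0.5, -0.7, -1.1]
width: 0.235
grip_force: 98.3
```

```bash
python3 b.py
```

```text
17.5167 [0.464  0.0917 0.0038] [ 0.4771 -0.7221 -1.0596] [-0.0853 -0.1639  0.1198]
side 110 [341.2961 196.8605] 580.125 fix x,y 0.05605661408145992 0.04426031875143895
side 110 [315.5452 203.9521] 58.75 fix x,y -0.015588583261155392 0.05467311834190774
side 110 [331.237  215.9285] 105.5 fix x,y -0.004433401284499518 -0.002323705956546303
side 110 [310.482  222.5584] 62.375 fix x,y -0.06039431613949553 0.0036819337201544327
side 110 [339.9773 227.0867] 72.6875 fix x,y -0.006838178809435604 -0.045419054573995886
side 140 [331.2782 215.8797] 75.875 fix x,y -0.004252893799721548 -0.002229654685290473
top 110 [370.4513 176.6668] 129.75 fix x,y 0.0436033212047101 -0.08380207395904736
top 110 [331.7471 190.0816] 352.8125 fix x,y -0.01010037714299003 0.029773580260980464
top 110 [358.1466 188.763 ] 96.125 fix x,y 0.0025037179583921694 -0.049879306914051125
top 140 [341.6399 188.8379] 94.4375 fix x,y -0.0030934138766433848 0.00017352574658026585
top 140 [357.6497 190.2517] 37.375 fix x,y -0.0022025573944856663 -0.048808519151913664
top 140 [322.8203 190.3789] 44.25 fix x,y -0.01390416542448382 0.056722049527404304
top 140 [324.5507 198.4716] 42.0625 fix x,y -0.037939889673210166 0.04888565353233689
axis x -0.006817143316209378 nose y from face -0.09288670020169654
```

Block 3's hole is about 3.3 mm to +x of the rod line. Shift and feel.

Emit:
{"op": "jog_arm", "data": {"turn": [[0,0,0],[0,0,0],[0,0,0],[0,0,0],[0,0,0],[0,0,0],[0,0,0],[0,0,0],[0,0,0],[0,0,0],[0,0,0]], "delta_pos": [[0,0.001,0],[0,0.001,0],[0,0.0013,0],[0,0,0],[-0.002,0,0],[-0.002,0,0],[-0.002,0,0],[-0.002,0,0],[-0.002,0,0],[0,0,0],[0,0,0]], "gripper": [0.015,0.015,0.015,0.015,0.015,0.015,0.015,0.015,0.015,0.015,0.015]}}

```text
time: 18.53
tool_pos: [0.4661, 0.0813, 0.0038]
tcp_rot: [2.335, 2.102, -0.001]
wrist_force: [-1.7, -0.3, -0.3]
width: 0.235
grip_force: 98.4
```

Emit:
{"op": "jog_arm", "data": {"turn": [[0,0,0],[0,0,0],[0,0,0],[0,0,0],[0,0,0]], "delta_pos": [[-0.001,0,0],[-0.001,0,0],[-0.001,0,0],[0,0,0],[0,0,0]], "gripper": [0.015,0.015,0.015,0.015,0.015]}}

```text
time: 18.95
tool_pos: [0.4661, 0.0787, 0.0039]
tcp_rot: [2.334, 2.102, -0.0]
wrist_force: [-1.3, 0.6, 0.7]
width: 0.236
grip_force: 98.3
```

Emit:
{"op": "jog_arm", "data": {"turn": [[0,0,0],[0,0,0],[0,0,0],[0,0,0],[0,0,0]], "delta_pos": [[-0.001,0,0],[-0.001,0,0],[0,0,0],[0,0,0],[0,0,0]], "gripper": [0.015,0.015,0.015,0.015,0.015]}}

```text
time: 19.37
tool_pos: [0.4659, 0.0767, 0.0039]
tcp_rot: [2.334, 2.102, -0.0]
wrist_force: [-2.3, 1.1, 0.2]
width: 0.231
grip_force: 98.3
```

Emit:
{"op": "jog_arm", "data": {"turn": [[0,0,0],[0,0,0],[0,0,0],[0,0,0],[0,0,0]], "delta_pos": [[-0.001,0,0],[-0.001,0,0],[-0.001,0,0],[0,0,0],[0,0,0]], "gripper": [0.015,0.015,0.015,0.015,0.015]}}

```text
time: 19.78
tool_pos: [0.4657, 0.0737, 0.0039]
tcp_rot: [2.334, 2.102, 0.0]
wrist_force: [-1.4, 2.0, -0.6]
width: 0.233
grip_force: 98.3
```

Emit:
{"op": "jog_arm", "data": {"turn": [[0,0,0],[0,0,0],[0,0,0],[0,0,0],[0,0,0]], "delta_pos": [[-0.001,0,0],[-0.001,0,0],[-0.001,0,0],[0,0,0],[0,0,0]], "gripper": [0.015,0.015,0.015,0.015,0.015]}}

```text
time: 20.2
tool_pos: [0.4653, 0.0707, 0.0039]
tcp_rot: [2.334, 2.102, -0.0]
wrist_force: [-2.2, 0.3, 0.0]
width: 0.238
grip_force: 98.4
```

Emit:
{"op": "jog_arm", "data": {"turn": [[0,0,0],[0,0,0],[0,0,0],[0,0,0],[0,0,0],[0,0,0]], "delta_pos": [[-0.001,0,0],[-0.001,0,0],[-0.001,0,0],[-0.001,0,0],[0,0,0],[0,0,0]], "gripper": [0.015,0.015,0.015,0.015,0.015,0.015]}}

```text
time: 20.7
tool_pos: [0.4649, 0.0667, 0.0039]
tcp_rot: [2.334, 2.102, -0.0]
wrist_force: [-1.4, 1.0, -1.2]
width: 0.234
grip_force: 98.4
```

Block 3 is threaded. Most of the remaining travel, then feel for the collar.

Emit:
{"op": "jog_arm", "data": {"turn": [[0,0,0],[0,0,0],[0,0,0],[0,0,0],[0,0,0],[0,0,0],[0,0,0],[0,0,0],[0,0,0],[0,0,0],[0,0,0],[0,0,0],[0,0,0],[0,0,0],[0,0,0],[0,0,0]], "delta_pos": [[-0.002,0,0],[-0.002,0,0],[-0.002,0,0],[-0.002,0,0],[-0.002,0,0],[-0.002,0,0],[-0.002,0,0],[-0.002,0,0],[-0.002,0,0],[-0.002,0,0],[-0.002,0,0],[-0.002,0,0],[-0.002,0,0],[-0.002,0,0],[0,0,0],[0,0,0]], "gripper": [0.015,0.015,0.015,0.015,0.015,0.015,0.015,0.015,0.015,0.015,0.015,0.015,0.015,0.015,0.015,0.015]}}

```text
time: 22.03
tool_pos: [0.4618, 0.0385, 0.0039]
tcp_rot: [2.334, 2.102, -0.001]
wrist_force: [-1.6, -1.2, -0.6]
width: 0.231
grip_force: 98.4
```

```bash
python3 b.py | grep -v -e 'top 1' -e 'side 110'
```

```text
22.0333 [0.4618 0.0385 0.0039] [-1.6426 -1.2255 -0.6405] [-0.0336  0.2331 -0.0985]
side 140 [343.7442 227.6844] 82.3125 fix x,y -0.00010740248755501577 -0.0516814526698746
axis x -0.0034035947829719917 nose y from face -0.1459407221988832
```

Emit:
{"op": "jog_arm", "data": {"turn": [[0,0,0],[0,0,0],[0,0,0],[0,0,0],[0,0,0],[0,0,0],[0,0,0]], "delta_pos": [[-0.001,0,0],[-0.001,0,0],[-0.001,0,0],[-0.001,0,0],[-0.001,0,0],[0,0,0],[0,0,0]], "gripper": [0.015,0.015,0.015,0.015,0.015,0.015,0.015]}}

```text
time: 22.72
tool_pos: [0.4614, 0.0339, 0.0039]
tcp_rot: [2.335, 2.102, -0.0]
wrist_force: [-1.8, 1.5, -0.8]
width: 0.233
grip_force: 98.4
```

Emit:
{"op": "jog_arm", "data": {"turn": [[0,0,0],[0,0,0],[0,0,0],[0,0,0]], "delta_pos": [[-0.001,0,0],[-0.001,0,0],[0,0,0],[0,0,0]], "gripper": [0.015,0.015,0.015,0.015]}}

```text
time: 23.05
tool_pos: [0.4612, 0.0319, 0.0039]
tcp_rot: [2.335, 2.102, -0.0]
wrist_force: [-0.9, 1.6, -0.7]
width: 0.235
grip_force: 98.4
```

Emit:
{"op": "jog_arm", "data": {"turn": [[0,0,0],[0,0,0],[0,0,0]], "delta_pos": [[-0.001,0,0],[0,0,0],[0,0,0]], "gripper": [0.015,0.015,0.015]}}

```text
time: 23.3
tool_pos: [0.461, 0.031, 0.0039]
tcp_rot: [2.335, 2.102, -0.0]
wrist_force: [-2.1, 1.1, -0.5]
width: 0.236
grip_force: 98.4
```

Emit:
{"op": "jog_arm", "data": {"turn": [[0,0,0],[0,0,0],[0,0,0]], "delta_pos": [[-0.0007,0,0],[0,0,0],[0,0,0]], "gripper": [0.015,0.015,0.015]}}

```text
time: 23.55
tool_pos: [0.461, 0.0304, 0.0039]
tcp_rot: [2.335, 2.102, -0.0]
wrist_force: [-1.7, 1.7, -0.5]
width: 0.234
grip_force: 98.4
```

Emit:
{"op": "jog_arm", "data": {"turn": [[0,0,0],[0,0,0],[0,0,0]], "delta_pos": [[-0.0007,0,0],[0,0,0],[0,0,0]], "gripper": [0.015,0.015,0.015]}}

```text
time: 23.8
tool_pos: [0.461, 0.0301, 0.0039]
tcp_rot: [-2.335, -2.101, -0.001]
wrist_force: [-1.2, 5.7, -0.0]
width: 0.232
grip_force: 98.4
```

Emit:
{"op": "jog_arm", "data": {"turn": [[0,0,0],[0,0,0],[0,0,0]], "delta_pos": [[-0.0007,0,0],[0,0,0],[0,0,0]], "gripper": [0.015,0.015,0.015]}}

```text
time: 24.05
tool_pos: [0.4612, 0.0301, 0.004]
tcp_rot: [-2.335, -2.101, -0.003]
wrist_force: [-0.3, 7.7, -1.4]
width: 0.236
grip_force: 98.4
```

Contact: force rises to 7.7 N, motion stops, and the depth matches the collar being home. Release and retreat upward.

Emit:
{"op": "jog_arm", "data": {"turn": [[0,0,0],[0,0,0],[0,0,0],[0,0,0],[0,0,0],[0,0,0],[0,0,0],[0,0,0],[0,0,0],[0,0,0],[0,0,0]], "delta_pos": [[0,0,0],[0,0,0],[0,0,0],[0,0,0],[0,0,0],[0,0,0],[0,0,0],[0,0,0],[0,0,0],[0,0,0],[0,0,0]], "gripper": [0.02,0.023,0.026,0.03,0.035,0.045,0.055,0.06,0.06,0.06,0.06], "grip_force": 20}}

```text
time: 24.97
tool_pos: [0.4609, 0.029, 0.0039]
tcp_rot: [2.335, 2.102, -0.0]
wrist_force: [0.6, 0.1, 0.4]
width: 0.701
grip_force: 0.0
```

Emit:
{"op": "jog_arm", "data": {"turn": [[0,0,0],[0,0,0],[0,0,0],[0,0,0],[0,0,0],[0,0,0],[0,0,0],[0,0,0],[0,0,0],[0,0,0],[0,0,0],[0,0,0],[0,0,0],[0,0,0],[0,0,0],[0,0,0]], "delta_pos": [[0,0,-0.005],[0,0,-0.01],[0,0,-0.015],[0,0,-0.02],[0,0,-0.02],[0,0,-0.02],[0,0,-0.02],[0,0,-0.02],[0.03,0,-0.02],[0.04,0,-0.01],[0.04,0,0],[0.04,0,0],[0.04,0,0],[0.04,0,0],[0,0,0],[0,0,0]], "gripper": [0.06,0.06,0.06,0.06,0.06,0.06,0.06,0.06,0.06,0.06,0.06,0.06,0.06,0.06,0.06,0.06]}}

```text
time: 26.3
tool_pos: [0.4849, 0.2597, 0.1647]
tcp_rot: [2.33, 2.107, 0.001]
wrist_force: [-0.9, -0.2, 0.6]
width: 0.702
grip_force: 0.0
```

```bash
python3 - <<'E'
from h import *
a=snap('top','top9')[140:215,275:385,::-1]; b=snap('side','side9')[160:270,270:400,::-1]
A=cv2.resize(a,(400,273),interpolation=cv2.INTER_CUBIC); B=cv2.resize(b,(400,338),interpolation=cv2.INTER_CUBIC)
A=cv2.copyMakeBorder(A,0,65,0,0,cv2.BORDER_CONSTANT); cv2.imwrite('pics/c9.png',np.hstack([A,B]))
y=np.array([.1045,.9945]);c=np.array([.459,-.003])
print(proj('top',[[*(c+y*.006),.062],[*(c+y*.056),.061]]), read_state()['wrist_force'])
E
```

```text
[[319.24560105 186.36310212]
 [303.07607542 184.67896531]] [ 0.22187397 -1.3025569  -0.52331618]
```

View pics/c9.png

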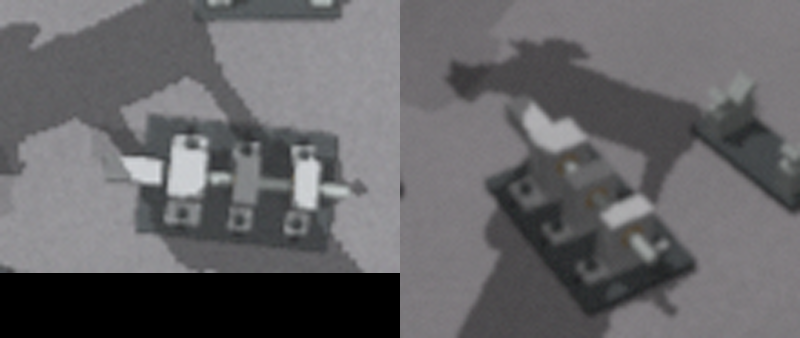

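The final view shows the rod through all three blocks. The nose sticks out about 30 mm past the third block (top crop (318→350,190)), and the handle is tight against the thick block. Handing in.

```bash
python3 -c "
from workcell import ticket
print(ticket.finish_job())"
```

```text
the job is handed in; nothing more can be done
None
```

I threaded the rod through all three blocks until the collar met the thick block, with about 8 N of push at the stop, then let go and handed the job in at about 26 s; no verdict came back.

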